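# Count timber washers out of the tray into the bin slot

### The arm

A 6-joint arm with a two-finger parallel gripper is mounted at the origin on the work surface. World frame = base frame: x ahead of the robot, y to its left, z up, the work surface at z = 0. Lengths are in m, angles in rad, forces in N, time in s.
With the tool pointing down it reaches from about 0.275 to 0.825 m from the base axis. Payload 5.2 kg.
Tool frame: the origin (TCP) lies on the centre line of the jaws, within the pads' length; the fingertips stand ahead of it and the grasp point (between the pads) lies 6 mm ahead of it (arm.tip_reach is the z of the fingertips in the tool frame, in m); z points along the fingers, y is the direction in which the jaws open and shut (so a half turn about z gives the same grasp; the last joint's range is limited). The gripper opens to 93 mm and grips with 3 to 60 N. Pads are 15 mm wide; open, the fingers measure 128 mm over their backs; the gripper's body (75 mm by 188 mm) begins 65 mm behind the grasp point.
Start: joints at [-1.462, 0.259, 1.535, -0, 1.348, -0.203], TCP at [0.169, -0.523, 0.244] pointing down, gripper open.
Joint ranges: [-3.14, 3.14], [-0.91, 2.08], [0.19, 2.58], [-1.22, 4.36], [0.22, 2.71], [-3.12, 3.12]. Speed limits (rad/s): [2.57, 2.57, 3.14, 3.14, 3.14, 3.14].

### API

Orientations are given as a unit quaternion [x, y, z, w].
In Python, from bench import arm gives the robot as it stands.
- The arm moves only by the shell command python3 -m pendant 'ROWS' [FORCE]. ROWS is JSON, a list of rows, each an object of numbers: "tx", "ty", "tz": the shift along the tool's x, y, z each as a share of 30 cm, from -1 to 1; "roll": the turn about the tool's z as a share of 60 degrees, from -1 to 1; "gripper": the opening, from -1 (shut) to 1 (fully open). A call has 1 to 8 rows; each row is the pose to reach, as a shift and turn from the pose commanded when the call began, along the tool's axes at that moment; what a row does not reach only later rows make up. A row lasts 1/10 s, in which the tool goes at most 50 mm and 8.59 degrees, less where a joint would pass 70% of its speed; a pose out of reach is approached as far as the arm can. A call with a number of a shift or a turn outside -1 to 1 is refused whole. A call with a gripper value outside its range is refused whole. The fingers move at their own pace and stop on an object; FORCE is the grip in N (left out, the last holds). Time passes only in rows, so rows that repeat a pose let the fingers close. It gives the time, the measured TCP pose, the force and the opening at its end, in the units of the state.
- arm.observe(): the state, without advancing time (a new reading comes with each control period).
- arm.camera(name): name is "side" or "top"; returns (picture, depth): 384x512x3 uint8, blue, green, red; 384x512 float32, m along the optical axis (not along the pixel's ray), 0 where there is no reading.
- arm.camera_info(name): a dict with "fx", "fy", "cx", "cy" (pixels), "dist_coeffs" ([k1, k2, p1, p2, k3] as OpenCV has them; the pictures are not rectified), "xyz" and "attitude" of the camera in the world. Camera axes: x right, y up, looking along -z (the intrinsics and any distortion apply to the point x, -y, -z); pixel columns grow to the right and rows downward; lengths in m; the calibration is good to about 2 mm. A picture is of the moment at which its call begins. camera_info takes no time and is no camera call.
- arm.sign_off(): hands the job in, once; it reports no verdict.
Trained networks look in the newest picture that a camera, given by its name, has taken for a name from the list of things; names that differ only in an ending like _2 or _b are one class to them, and where a whole thing is asked for, a point or a joint stands for the part that bears it (a point fixed in the world has none). Each returns a list of dicts, best first, with "p" (0 to 1); they miss things now and then, are a little off and sometimes report something else, mostly with a low value. They report only what shows in the picture. A call takes as long as a camera call. They do not tell look-alikes from the thing itself.
- arm.spot_in(camera, target): "point" ([column, row] as shares, 0 to 1, of the picture: columns of its width, rows of its height, amid what is visible of it).
- arm.regions_of(camera, target): "pixels" (384x512 bool, what is visible of it) and "point" ([column, row] as shares, 0 to 1, of the picture: columns of its width, rows of its height, amid what is visible of it).
The state is a dict: "clock": time; "q": joint angles; "qvel": joint speeds; "tau": joint torques, N m; "eef_pos": TCP position; "eef_rot": TCP orientation; "ft_force": force on the tool from outside, world axes, zero at the start; "wrist_torque": the same for the moment, N m; "width": finger opening in m.
Only numpy, scipy, OpenCV 4.12 (cv2) and the standard library are available. Lean on these libraries where they do the work, as an engineer would, in place of code of your own. Each camera call takes 0.05 s, during which the arm holds its last target. There are 200 camera calls.

### The job

Count the three big round washers out of the counting tray: with the fingertips, push them one at a time across the tray floor and out through the throat so that each drops into the slot, the rear compartment of the bin under the lip. Slide them, never pick one up; the square washer and the hex nut stay in the tray, and everything else on the bench is left alone.

Things in the scene. Friction and masses are not known exactly. Their poses are not given: they have to be found in the camera images.
- floor (a point): centre of the counting tray's floor, on its upper face (85 mm above the bench, level, smooth brown film-faced plywood; the tray is fixed). Frame: x across the tray, -y towards its throat, z up. Inside: side rims at x = +-145 mm, back rim at y = +125 mm, all rims 25 mm high and 12 mm thick, of pine. From (x = +-145, y = -80) two slanting wings run to the throat. The throat (the gate) is 76 mm wide, x = +-38 mm, from y = -145 to y = -175 mm, between two cheeks 25 mm high
- lip (a point): middle of the lip: the end of the throat's floor, 175 mm from point floor along the tray's -y, at floor height, same axes. Nothing bars the way out; a part pushed past it drops into the slot
- slot (a point): the slot: rear compartment of the grey plastic bin fixed under the lip; the point is the centre of its floor (3 mm above the bench), same axes as point floor. Inside it is 98 mm (x) by 82 mm (y) and about 70 mm deep; its back wall stands 9 mm behind the lip (under the throat), its front wall is a thin divider, 73 mm beyond the lip. The bin's other compartment, beyond the divider, is the wrong one
- washer1_c (a point): centre of round timber washer 1 of 3 (all alike): zinc-plated steel disc, 58 mm across, 14 mm hole, 6 mm thick, about 0.12 kg, lying flat on the tray floor
- washer2_c (a point): centre of round timber washer 2 of 3 (all alike): zinc-plated steel disc, 58 mm across, 14 mm hole, 6 mm thick, about 0.12 kg, lying flat on the tray floor
- washer3_c (a point): centre of round timber washer 3 of 3 (all alike): zinc-plated steel disc, 58 mm across, 14 mm hole, 6 mm thick, about 0.12 kg, lying flat on the tray floor
- square_c (a point): centre of the square plate washer, 40 x 40 x 5 mm, 14 mm hole, flat on the tray floor; stays in the tray
- nut_c (a point): centre of the hex nut, 30 mm across flats, 16 mm high, flat on the tray floor; stays in the tray
- drill: cordless drill lying on its side, on the bench beside the tray; not to be touched
- tape: tape measure, 72 x 38 x 66 mm, on the bench beside the tray; not to be touched
- offcut: D-shaped plywood offcut, 15 mm thick, on the bench beside the tray; not to be touched
- glue: white glue bottle, 190 mm tall, on the bench beside the tray; not to be touched
- pencil: flat carpenter's pencil, 175 mm long, on the bench beside the tray; not to be touched
There are look-alikes about, which are no part of the job. Leave any brown or yellow look-alike of the part that bears washer2_c alone.

How it is judged:
By the outcome, as a careful person would: the job done as asked, in the order asked, and still so for the second after the job is handed in, with the robot touching nothing.
It also fails if it takes over 72 s, if anything falls off the work surface, if the arm or the gripper's body presses on something with over 40 N, if the wrist force passes 120 N, or if a joint passes its speed limit or range.

## Working session

There is one attempt and no reset: what is moved stays moved. The work goes in short steps, Python scripts to look and compute and a shell command to move; the robot and the scene stay as the last step left them, time stands still between calls to the robot, and variables do not carry over. Pictures are saved under pics/ and viewed, about 8 in all and at most 12, crops included, and the job is handed in when it is done.

```bash
mkdir -p pics; ls; python3 - <<'E'
from bench import arm
import cv2
for n in ("top","side"):
    p,d=arm.camera(n); cv2.imwrite(f"pics/{n}0.png",p)
    print(n,arm.camera_info(n))
print(arm.observe()); print(arm.tip_reach)
E
```

```text
pics
top {'fx': 347.4502169528942, 'fy': 347.4502169528942, 'cx': 247.06639902223958, 'cy': 191.43422020882377, 'dist_coeffs': array([-0.03008344,  0.        ,  0.        ,  0.        ,  0.        ]), 'xyz': array([0.41215241, 0.025564  , 1.19198335]), 'attitude': array([-0.04175933,  0.03998448,  0.70998486, -0.70183965])}
side {'fx': 476.5391955065866, 'fy': 476.5391955065866, 'cx': 245.08635306817845, 'cy': 198.14118016382466, 'dist_coeffs': array([-0.18273215,  0.        ,  0.        ,  0.        ,  0.        ]), 'xyz': array([-0.03740489, -0.94740709,  1.34974625]), 'attitude': array([ 0.34282636, -0.09734521, -0.25357079,  0.89927518])}
{'clock': 0.1, 'q': array([-1.46180547e+00,  2.59276996e-01,  1.53592939e+00,  2.46811359e-05,
        1.34798992e+00, -2.02782371e-01]), 'qvel': array([ 0.00035828, -0.00090443, -0.00455749,  0.00104992, -0.0007028 ,
        0.00089076]), 'tau': array([ 3.04218644e-03, -4.38211405e+01, -2.84641922e+01,  7.21457857e-02,
        3.62781447e-02, -4.79001380e-05]), 'eef_pos': array([ 0.16870297, -0.52303944,  0.24291486]), 'eef_rot': array([ 9.87874374e-01,  1.55253272e-01,  4.96085339e-05, -8.00379845e-04]), 'ft_force': array([0.09631592, 0.13335653, 0.01481786]), 'wrist_torque': array([ 0.10354045, -0.00607518,  0.03020797]), 'width': 0.09304345476137965}
0.025
```

View pics/top0.png

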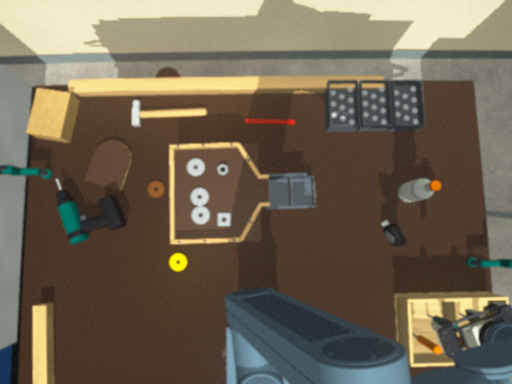

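View pics/side0.png

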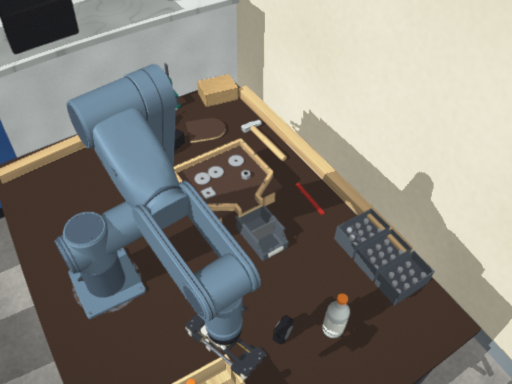

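The top view shows three zinc washers in the tray at (196,167), (200,197) and (201,215), with the square at (224,219) and the nut at (223,169). The throat points right at about (268,191). The brown (156,189) and yellow (178,262) look-alikes lie on the bench outside the tray.

```bash
cat > h.py <<'E'
from bench import arm
import numpy as np, cv2
from scipy.spatial.transform import Rotation as R
def cam(n):
    i=arm.camera_info(n); K=np.array([[i['fx'],0,i['cx']],[0,i['fy'],i['cy']],[0,0,1]])
    return K,np.array(i['dist_coeffs']),np.array(i['xyz']),R.from_quat(i['attitude']).as_matrix()
def w(n,px,z):
    K,d,o,M=cam(n); u=cv2.undistortPoints(np.array(px,float).reshape(-1,1,2),K,d).reshape(-1,2)
    r=np.c_[u[:,0],-u[:,1],-np.ones(len(u))]@M.T
    return o+r*((z-o[2])/r[:,2])[:,None]
def pix(n,P):
    K,d,o,M=cam(n); c=(np.array(P,float).reshape(-1,3)-o)@M*[1,-1,-1]
    return cv2.projectPoints(c,np.zeros(3),np.zeros(3),K,d)[0].reshape(-1,2)
E
python3 - <<'E'
from h import *
p,d=arm.camera("top")
np.set_printoptions(precision=4,suppress=True)
for t,z in(("washer1_c",.091),("square_c",.09),("nut_c",.101),("slot",.07),("floor",.085)):
  try:
    for r in arm.regions_of("top",t)[:8]:
        ys,xs=np.nonzero(r['pixels']); print(t,round(r['p'],2),[xs.mean(),ys.mean()],len(xs),w("top",[[xs.mean(),ys.mean()]],z)[0])
  except Exception as e: print(t,e)
# rim/throat points rough
for px in([171,145],[171,242],[236,144],[239,241],[265,177],[265,205]): print(px,w("top",[px],.11)[0])
cv2.imwrite("pics/crop.png",cv2.resize(p[130:260,140:330],None,fx=4,fy=4,interpolation=cv2.INTER_CUBIC))
q,_=arm.camera("side")
for r in arm.regions_of("side","washer1_c")[:6]:
    ys,xs=np.nonzero(r['pixels']); print(round(r['p'],2),[xs.mean(),ys.mean()],w("side",[[xs.mean(),ys.mean()]],.091)[0])
E
```

```text
washer1_c 0.77 [np.float64(199.536), np.float64(196.528)] 250 [0.5255 0.1793 0.091 ]
square_c 0.44 [np.float64(225.13333333333333), np.float64(218.98518518518517)] 135 [0.4532 0.098  0.09  ]
nut_c 0.48 [np.float64(222.85454545454544), np.float64(169.2)] 55 [0.6111 0.1039 0.101 ]
slot 0.7 [np.float64(290.9322916666667), np.float64(191.12044270833334)] 1536 [ 0.5419 -0.115   0.07  ]
floor 0.8 [np.float64(229.20740665170374), np.float64(192.32228116710874)] 9802 [0.5386 0.0849 0.085 ]
floor 0.5 [np.float64(266.2830188679245), np.float64(120.9245283018868)] 159 [ 0.7735 -0.0382  0.085 ]
[171, 145] [0.69   0.2688 0.11  ]
[171, 242] [0.3833 0.2645 0.11  ]
[236, 144] [0.6905 0.0611 0.11  ]
[239, 241] [0.3842 0.0542 0.11  ]
[265, 177] [ 0.583  -0.0294  0.11  ]
[265, 205] [ 0.4946 -0.0279  0.11  ]
0.62 [np.float64(215.97241379310344), np.float64(172.13103448275862)] [0.5268 0.1771 0.091 ]
```

View pics/crop.png

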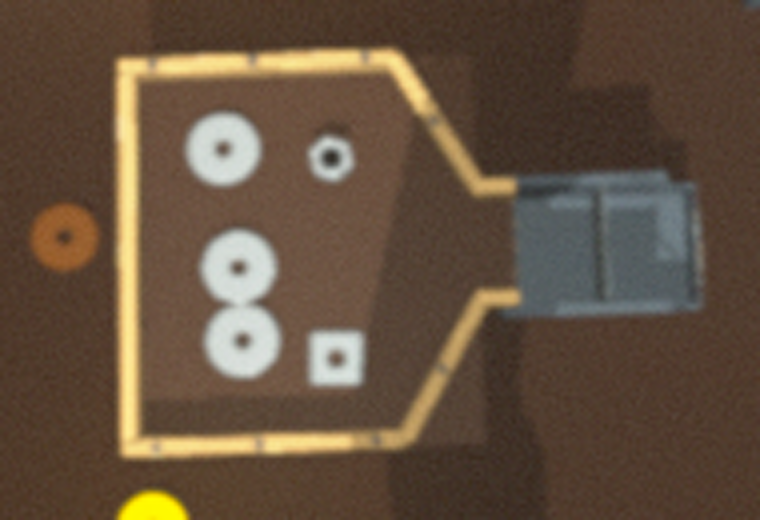

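```bash
cat > tray.py <<'E'
from h import *
c=lambda L:np.array(L,float)/4+[140,130]-.375
rim=w("top",c([[117,58],[120,457],[517,193],[520,291],[138,82],[141,436]]),.11)[:,:2]
tr=np.array([[157,137],[-157,137],[38,-175],[-38,-175],[145,125],[-145,125]])/1e3
a,b=rim-rim.mean(0),tr-tr.mean(0)
th=np.arctan2((b[:,0]*a[:,1]-b[:,1]*a[:,0]).sum(),(a*b).sum()); Rt=np.array([[np.cos(th),-np.sin(th)],[np.sin(th),np.cos(th)]])
F=rim.mean(0)-Rt@tr.mean(0)
toT=lambda P:(np.array(P)[...,:2]-F)@Rt
toW=lambda T:np.array(T)@Rt.T+F
E
python3 - <<'E'
from tray import *
np.set_printoptions(precision=1,suppress=True)
print("F",F*1e3,"th deg",np.degrees(th)); print((toT(rim)-tr)*1e3)
for n,p,z in(("A",[223,149],.091),("B",[239,268],.091),("C",[242,341],.091),("sq",[336,358],.09),("nut",[331,157],.101)):
    print(n,toT(w("top",c([p]),z))*1e3)
p,d=arm.camera("top"); K,D,o,M=cam("top")
for u,v in((185,185),(230,195),(212,180)):
    q=cv2.undistortPoints(np.array([[[u,v]]],float),K,D).ravel(); z=d[v,u]; print("floor z",(o+M@(z*np.array([q[0],-q[1],-1])))[2]*1e3)
# moves
s=arm.observe(); m=R.from_quat(s['eef_rot']).as_matrix(); g=toW([-.020,.11]); print("goal",g*1e3,"delta tool (mm)",m.T@(np.r_[g,.2]-s['eef_pos'])*1e3,"tool x az",np.degrees(np.arctan2(m[1,0],m[0,0])))
E
```

```text
F [537.3 132.9] th deg 1.2714788518268412
[[ 1.8  2.2]
 [ 0.3  2.3]
 [ 0.9 -0.4]
 [-0.5  0.4]
 [-6.4 -2.4]
 [ 3.9 -2.1]]
A [[85.7 58.4]]
B [[-11.   47.2]]
C [[-69.2  45.9]]
sq [[-85.1 -28.2]]
nut [[ 74.3 -29.1]]
floor z 83.45894206696202
floor z 84.27447586587822
floor z 84.56595953807079
goal [514.9 242.4] delta tool (mm) [ 564.4 -622.8   43.7] tool x az 17.866390300892014
```

```bash
cat > go.py <<'E'
import sys; from tray import *
np.set_printoptions(precision=3,suppress=True)
s=arm.observe(); m=R.from_quat(s['eef_rot']).as_matrix(); az=np.degrees(np.arctan2(m[1,0],m[0,0]))
print("t",round(s['clock'],2),"tray mm",toT(s['eef_pos'])*1e3,"z",s['eef_pos'][2]*1e3,"az err",az-90-np.degrees(th),"F",s['ft_force'],"w",s['width']*1e3)
if len(sys.argv)>3:
    x,y,z=map(float,sys.argv[1:4]); print("shares",m.T@(np.r_[toW([x/1e3,y/1e3]),z/1e3]-s['eef_pos'])/.3,"roll",(az-90-np.degrees(th))/60)
E
python3 -m pendant '[{"tx":0.45,"ty":-0.5,"roll":-0.5,"gripper":-0.57},{"tx":0.9,"ty":-1,"roll":-1,"gripper":-0.57},{"tx":0.9,"ty":-1,"roll":-1,"gripper":-0.57},{"tx":0.9,"ty":-1,"roll":-1,"gripper":-0.57},{"tx":0.9,"ty":-1,"roll":-1,"gripper":-0.57},{"tx":0.9,"ty":-1,"roll":-1,"gripper":-0.57},{"tx":0.9,"ty":-1,"roll":-1,"gripper":-0.57},{"tx":0.9,"ty":-1,"roll":-1,"gripper":-0.57}]' ; python3 go.py -11 92 160
```

```text
t 0.55 tray mm [-383.033 -648.018] z 243.67565511103786 az err -73.40508855093482 F [-0.353 -0.027  0.163] w 92.91985931716937
shares [ 1.893 -2.01   0.279] roll -1.2234181425155803invalid input at $[0]: expected keys tx, ty, tz, roll, gripper
```

```bash
python3 -m pendant '[{"tx":0.9,"ty":-1,"tz":0,"roll":-1,"gripper":-0.57},{"tx":0.9,"ty":-1,"tz":0,"roll":-1,"gripper":-0.57},{"tx":0.9,"ty":-1,"tz":0,"roll":-1,"gripper":-0.57},{"tx":0.9,"ty":-1,"tz":0,"roll":-1,"gripper":-0.57},{"tx":0.9,"ty":-1,"tz":0,"roll":-1,"gripper":-0.57},{"tx":0.9,"ty":-1,"tz":0,"roll":-1,"gripper":-0.57},{"tx":0.9,"ty":-1,"tz":0,"roll":-1,"gripper":-0.57},{"tx":0.9,"ty":-1,"tz":0,"roll":-1,"gripper":-0.57}]' ; python3 go.py -11 92 180
```

```text
clock: 1.35
eef_pos: [0.3326, -0.1567, 0.244]
eef_rot: [0.777, 0.63, 0.0, 0.001]
ft_force: [1.1, 0.1, -0.9]
width: 0.0334
t 1.35 tray mm [-211.066 -284.925] z 244.0496032557156 az err -13.201201216057143 F [ 1.08   0.145 -0.908] w 33.377692317943094
shares [1.376 0.362 0.213] roll -0.22002002026761905
```

```bash
python3 -m pendant '[{"tx":1,"ty":0.26,"tz":0,"roll":-0.22,"gripper":-0.57},{"tx":1,"ty":0.26,"tz":0,"roll":-0.22,"gripper":-0.57},{"tx":1,"ty":0.26,"tz":0,"roll":-0.22,"gripper":-0.57},{"tx":1,"ty":0.26,"tz":0,"roll":-0.22,"gripper":-0.57},{"tx":1,"ty":0.26,"tz":0,"roll":-0.22,"gripper":-0.57},{"tx":1,"ty":0.26,"tz":0,"roll":-0.22,"gripper":-0.57},{"tx":1,"ty":0.26,"tz":0,"roll":-0.22,"gripper":-0.57},{"tx":1,"ty":0.26,"tz":0,"roll":-0.22,"gripper":-0.57}]' ; python3 go.py -11 92 150
```

```text
clock: 2.15
eef_pos: [0.4717, 0.1198, 0.2434]
eef_rot: [0.699, 0.715, -0.0, -0.0]
ft_force: [0.1, 0.2, -0.3]
width: 0.0203
t 2.15 tray mm [-65.864 -11.579] z 243.36258058392835 az err -0.0003291997148542336 F [ 0.139  0.217 -0.269] w 20.301315920018315
shares [0.345 0.183 0.311] roll -5.486661914237227e-06
```

```bash
python3 -m pendant '[{"tx":0.15,"ty":0.08,"tz":0,"roll":0,"gripper":-0.57},{"tx":0.345,"ty":0.183,"tz":0.1,"roll":0,"gripper":-0.57},{"tx":0.345,"ty":0.183,"tz":0.23,"roll":0,"gripper":-0.57},{"tx":0.345,"ty":0.183,"tz":0.31,"roll":0,"gripper":-0.57},{"tx":0.345,"ty":0.183,"tz":0.31,"roll":0,"gripper":-0.57},{"tx":0.345,"ty":0.183,"tz":0.31,"roll":0,"gripper":-0.57}]' ; python3 go.py -11 92 112.5; python3 - <<'E'
from h import *
p,_=arm.camera("top"); q,_=arm.camera("side")
a=cv2.resize(p[130:230,150:310],(640,400),interpolation=2); b=cv2.resize(q[110:230,150:310],(640,480),interpolation=2)
cv2.imwrite("pics/c1.png",np.vstack([a,b])[:880][::1] if 0 else cv2.resize(np.hstack([a,b[:400]]),(800,250)))
E
```

```text
clock: 2.75
eef_pos: [0.5245, 0.2213, 0.1512]
eef_rot: [0.701, 0.713, -0.001, -0.0]
ft_force: [-0.0, -0.7, 0.8]
width: 0.0202
t 2.75 tray mm [-10.849  88.687] z 151.15731169206796 az err -0.2970832696605603 F [-0.04  -0.666  0.799] w 20.17590024152877
shares [ 0.011 -0.     0.129] roll -0.004951387827676005
```

View pics/c1.png

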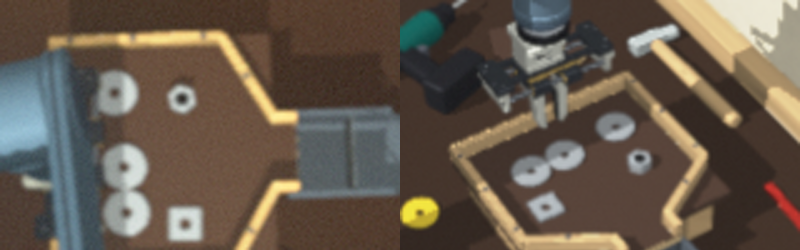

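```bash
python3 -m pendant '[{"tx":0.01,"ty":0,"tz":0.06,"roll":0,"gripper":-0.57},{"tx":0.01,"ty":0,"tz":0.1,"roll":0,"gripper":-0.57},{"tx":0.01,"ty":0,"tz":0.128,"roll":0,"gripper":-0.57},{"tx":0.01,"ty":0,"tz":0.128,"roll":0,"gripper":-0.57},{"tx":0.01,"ty":0,"tz":0.128,"roll":0,"gripper":-0.57}]' ; python3 go.py -11 92 112.5
```

```text
clock: 3.35
eef_pos: [0.5247, 0.2258, 0.1127]
eef_rot: [0.701, 0.714, 0.0, 0.0]
ft_force: [1.5, 0.7, 0.2]
width: 0.0197
t 3.35 tray mm [-10.548  93.211] z 112.6643477506215 az err -0.21675233091644852 F [1.469 0.749 0.238] w 19.749472351937264
shares [-0.004 -0.001  0.001] roll -0.0036125388486074753
```

```bash
python3 -m pendant '[{"tx":-0.04,"ty":0.005,"tz":0,"roll":0,"gripper":-0.57},{"tx":-0.08,"ty":0.01,"tz":0,"roll":0,"gripper":-0.57},{"tx":-0.12,"ty":0.015,"tz":0,"roll":0,"gripper":-0.57},{"tx":-0.16,"ty":0.02,"tz":0,"roll":0,"gripper":-0.57},{"tx":-0.2,"ty":0.025,"tz":0,"roll":0,"gripper":-0.57},{"tx":-0.24,"ty":0.03,"tz":0,"roll":0,"gripper":-0.57},{"tx":-0.28,"ty":0.035,"tz":0,"roll":0,"gripper":-0.57},{"tx":-0.32,"ty":0.035,"tz":0,"roll":0,"gripper":-0.57}]' ; python3 go.py 0 -187 112.5; python3 - <<'E'
from h import *
p,_=arm.camera("top"); q,_=arm.camera("side")
a=cv2.resize(p[130:230,150:310],(640,400),interpolation=2); b=cv2.resize(q[130:230,150:310],(640,400),interpolation=2)
cv2.imwrite("pics/c2.png",cv2.resize(np.hstack([a,b]),(800,250)))
E
```

```text
clock: 4.15
eef_pos: [0.5371, 0.1291, 0.1123]
eef_rot: [0.701, 0.714, 0.0, 0.0]
ft_force: [-0.0, 2.3, 1.4]
width: 0.0199
t 4.15 tray mm [-0.319 -3.776] z 112.30146253546098 az err -0.21961588874212534 F [-0.021  2.301  1.373] w 19.88080857067535
shares [-0.611  0.003 -0.001] roll -0.003660264812368756
```

View pics/c2.png

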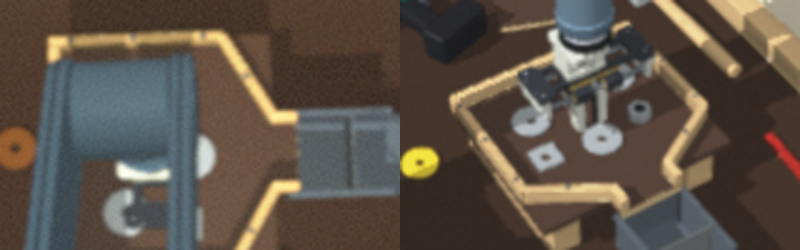

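The middle washer is nested in front of the fingers (side crop, about (602,138)) and moving centrally. The others are unmoved. I'll keep pushing.

```bash
python3 -m pendant '[{"tx":-0.04,"ty":0,"tz":0,"roll":0,"gripper":-0.57},{"tx":-0.08,"ty":0,"tz":0,"roll":0,"gripper":-0.57},{"tx":-0.12,"ty":0,"tz":0,"roll":0,"gripper":-0.57},{"tx":-0.16,"ty":0,"tz":0,"roll":0,"gripper":-0.57},{"tx":-0.2,"ty":0,"tz":0,"roll":0,"gripper":-0.57},{"tx":-0.24,"ty":0,"tz":0,"roll":0,"gripper":-0.57},{"tx":-0.28,"ty":0,"tz":0,"roll":0,"gripper":-0.57},{"tx":-0.32,"ty":0,"tz":0,"roll":0,"gripper":-0.57}]' ; python3 go.py 0 -187 112.5
python3 -m pendant '[{"tx":-0.03,"ty":0,"tz":0,"roll":0,"gripper":-0.57},{"tx":-0.07,"ty":0,"tz":0,"roll":0,"gripper":-0.57},{"tx":-0.11,"ty":0,"tz":0,"roll":0,"gripper":-0.57},{"tx":-0.15,"ty":0,"tz":0,"roll":0,"gripper":-0.57},{"tx":-0.19,"ty":0,"tz":0,"roll":0,"gripper":-0.57},{"tx":-0.23,"ty":0,"tz":0,"roll":0,"gripper":-0.57},{"tx":-0.27,"ty":0,"tz":0,"roll":0,"gripper":-0.57},{"tx":-0.29,"ty":0,"tz":0,"roll":0,"gripper":-0.57}]' ; python3 go.py 0 -187 112.5
python3 - <<'E'
from h import *
p,_=arm.camera("top"); q,_=arm.camera("side")
a=cv2.resize(p[130:230,170:330],(640,400),interpolation=2); b=cv2.resize(q[150:270,160:320],(640,480),interpolation=2)[:400]
cv2.imwrite("pics/c3.png",cv2.resize(np.hstack([a,b]),(800,250)))
E
```

```text
clock: 5.05
eef_pos: [0.5385, 0.0331, 0.1122]
eef_rot: [0.701, 0.714, -0.0, 0.0]
ft_force: [-1.1, 0.0, -0.1]
width: 0.0199
t 5.05 tray mm [ -0.989 -99.781] z 112.24977290054346 az err -0.21700350134562907 F [-1.142  0.016 -0.092] w 19.91433729567877
shares [-0.291  0.004 -0.001] roll -0.003616725022427151
clock: 5.85
eef_pos: [0.5402, -0.0542, 0.1122]
eef_rot: [0.701, 0.713, -0.0, 0.0]
ft_force: [0.1, 0.1, 0.2]
width: 0.0201
t 5.85 tray mm [  -1.208 -187.143] z 112.24941260263526 az err -0.2561669701608187 F [0.057 0.146 0.154] w 20.070595294586955
shares [ 0.     0.004 -0.001] roll -0.004269449502680311
```

View pics/c3.png

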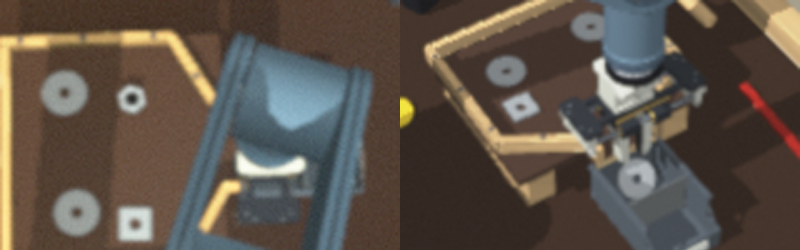

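The first washer has dropped into the rear compartment (side crop, about (638,180)). C and A are still in place. Next I re-measure them and lift.

```bash
python3 -m pendant '[{"tx":0.02,"ty":0,"tz":-0.08,"roll":0,"gripper":-0.3},{"tx":0.02,"ty":0,"tz":-0.19,"roll":0,"gripper":0.5},{"tx":0.1,"ty":0,"tz":-0.19,"roll":0,"gripper":0.5},{"tx":0.3,"ty":-0.1,"tz":-0.19,"roll":0,"gripper":0.5},{"tx":0.4,"ty":-0.2,"tz":-0.19,"roll":0,"gripper":0.5},{"tx":0.5,"ty":-0.2,"tz":-0.19,"roll":0,"gripper":0.5},{"tx":0.6,"ty":-0.2,"tz":-0.19,"roll":0,"gripper":0.5},{"tx":0.7,"ty":-0.2,"tz":-0.19,"roll":0,"gripper":0.5}]'
python3 - <<'E'
from tray import *
p,_=arm.camera("side")
for r in arm.regions_of("side","washer1_c"):
    ys,xs=np.nonzero(r['pixels']); print("side",round(r['p'],2),xs.mean(),ys.mean(),toT(w("side",[[xs.mean(),ys.mean()]],.091))*1e3)
p,_=arm.camera("top")
for r in arm.regions_of("top","washer1_c"):
    ys,xs=np.nonzero(r['pixels']); print("top",round(r['p'],2),xs.mean(),ys.mean(),len(xs),toT(w("top",[[xs.mean(),ys.mean()]],.091))*1e3)
cv2.imwrite("pics/c4.png",cv2.resize(np.hstack([cv2.resize(p[130:230,170:330],(640,400),interpolation=2)]),(640,400)))
E
python3 go.py -69 46 170
```

```text
clock: 6.75
eef_pos: [0.4755, 0.1579, 0.1696]
eef_rot: [0.7, 0.714, 0.0, 0.0]
ft_force: [0.1, 0.1, -0.2]
width: 0.0696
side 0.43 254.73295454545453 220.9034090909091 [[ -17.2173906  -228.34662574]]
t 6.95 tray mm [-60.862  25.108] z 169.18926864360452 az err -0.07006505649077521 F [-0.085 -0.18  -0.153] w 69.65477425355922
shares [ 0.07  -0.027 -0.003] roll -0.0011677509415129203
```

View pics/c4.png

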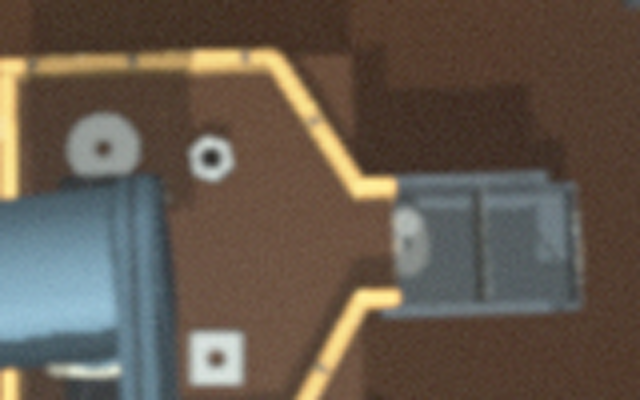

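```bash
python3 -m pendant '[{"tx":0.07,"ty":-0.027,"tz":0,"roll":0,"gripper":0.61},{"tx":0.07,"ty":-0.027,"tz":0,"roll":0,"gripper":0.61},{"tx":0.07,"ty":-0.027,"tz":0.06,"roll":0,"gripper":0.61},{"tx":0.07,"ty":-0.027,"tz":0.12,"roll":0,"gripper":0.61},{"tx":0.07,"ty":-0.027,"tz":0.16,"roll":0,"gripper":0.61},{"tx":0.07,"ty":-0.027,"tz":0.19,"roll":0,"gripper":0.61},{"tx":0.07,"ty":-0.027,"tz":0.19,"roll":0,"gripper":0.61},{"tx":0.07,"ty":-0.027,"tz":0.19,"roll":0,"gripper":0.61}]'
python3 go.py -11 46 112.5
```

```text
clock: 7.75
eef_pos: [0.4681, 0.1766, 0.1125]
eef_rot: [0.701, 0.714, 0.0, 0.0]
ft_force: [0.6, -0.2, -0.4]
width: 0.0749
t 7.75 tray mm [-68.212  45.256] z 112.48567571903807 az err -0.22781856304501868 F [ 0.618 -0.181 -0.369] w 74.88149330823231
shares [ 0.003  0.191 -0.   ] roll -0.0037969760507503116
```

```bash
python3 -m pendant '[{"tx":0,"ty":0.03,"tz":0,"roll":0,"gripper":0.61},{"tx":0,"ty":0.06,"tz":0,"roll":0,"gripper":0.61},{"tx":0,"ty":0.09,"tz":0,"roll":0,"gripper":0.61},{"tx":0,"ty":0.12,"tz":0,"roll":0,"gripper":0.61},{"tx":0,"ty":0.15,"tz":0,"roll":0,"gripper":0.61},{"tx":0,"ty":0.175,"tz":0,"roll":0,"gripper":0.61},{"tx":0,"ty":0.191,"tz":0,"roll":0,"gripper":0.61},{"tx":0,"ty":0.191,"tz":0,"roll":0,"gripper":0.61}]'
python3 -m pendant '[{"tx":0,"ty":-0.02,"tz":0,"roll":0,"gripper":0.61},{"tx":0,"ty":-0.02,"tz":-0.1,"roll":0,"gripper":0.61},{"tx":0,"ty":-0.02,"tz":-0.19,"roll":0,"gripper":0},{"tx":0.1,"ty":-0.02,"tz":-0.19,"roll":0,"gripper":-0.57},{"tx":0.16,"ty":-0.02,"tz":-0.19,"roll":0,"gripper":-0.57},{"tx":0.16,"ty":-0.02,"tz":-0.19,"roll":0,"gripper":-0.57},{"tx":0.16,"ty":-0.02,"tz":-0.19,"roll":0,"gripper":-0.57},{"tx":0.16,"ty":-0.02,"tz":-0.19,"roll":0,"gripper":-0.57}]'
python3 go.py -20 92 112.5
python3 - <<'E'
from tray import *
for n in("side","top"):
  arm.camera(n)
  for r in arm.regions_of(n,"washer1_c"):
    ys,xs=np.nonzero(r['pixels']); print(n,round(r['p'],2),xs.mean(),ys.mean(),len(xs),toT(w(n,[[xs.mean(),ys.mean()]],.091))*1e3)
p,_=arm.camera("top"); q,_=arm.camera("side")
a=cv2.resize(p[130:230,150:310],(640,400),interpolation=2); b=cv2.resize(q[130:230,150:310],(640,400),interpolation=2)
cv2.imwrite("pics/c5.png",cv2.resize(np.hstack([a,b]),(800,250)))
E
```

```text
clock: 8.55
eef_pos: [0.5261, 0.1779, 0.1122]
eef_rot: [0.701, 0.714, 0.0, 0.0]
ft_force: [-0.1, -0.6, 0.5]
width: 0.0748
clock: 9.35
eef_pos: [0.5178, 0.2252, 0.169]
eef_rot: [0.701, 0.714, -0.0, 0.0]
ft_force: [0.7, 0.0, 0.3]
width: 0.0313
t 9.35 tray mm [-17.457  92.726] z 169.0235773839623 az err -0.212393697129456 F [0.726 0.031 0.257] w 31.267461509716647
shares [-0.002 -0.008  0.188] roll -0.0035398949521575998
side 0.58 263.209364548495 233.08361204013377 1495 [[ -22.32321854 -287.09579998]]
side 0.57 254.81052631578947 221.43157894736842 190 [[ -18.27101763 -230.41205291]]
top 0.48 272.46456692913387 188.8740157480315 127 [[   5.9361496  -186.63595606]]
```

View pics/c5.png

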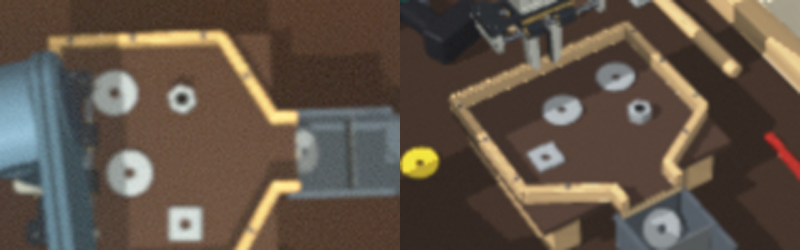

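C is now at about tray (-18, 42), and the square and A are untouched. Now I lower the fingers behind it and push it out.

```bash
python3 -m pendant '[{"tx":0,"ty":-0.003,"tz":0.06,"roll":0,"gripper":-0.57},{"tx":0,"ty":-0.003,"tz":0.12,"roll":0,"gripper":-0.57},{"tx":0,"ty":-0.003,"tz":0.16,"roll":0,"gripper":-0.57},{"tx":0,"ty":-0.003,"tz":0.188,"roll":0,"gripper":-0.57},{"tx":0,"ty":-0.003,"tz":0.188,"roll":0,"gripper":-0.57},{"tx":0,"ty":-0.003,"tz":0.188,"roll":0,"gripper":-0.57}]'; python3 go.py
python3 -m pendant '[{"tx":-0.04,"ty":0.005,"tz":0,"roll":0,"gripper":-0.57},{"tx":-0.08,"ty":0.01,"tz":0,"roll":0,"gripper":-0.57},{"tx":-0.12,"ty":0.015,"tz":0,"roll":0,"gripper":-0.57},{"tx":-0.16,"ty":0.02,"tz":0,"roll":0,"gripper":-0.57},{"tx":-0.2,"ty":0.03,"tz":0,"roll":0,"gripper":-0.57},{"tx":-0.24,"ty":0.04,"tz":0,"roll":0,"gripper":-0.57},{"tx":-0.28,"ty":0.05,"tz":0,"roll":0,"gripper":-0.57},{"tx":-0.32,"ty":0.06,"tz":0,"roll":0,"gripper":-0.57}]' ; python3 go.py 0 -187 112.5
python3 -m pendant '[{"tx":-0.04,"ty":0.003,"tz":0,"roll":0,"gripper":-0.57},{"tx":-0.08,"ty":0.005,"tz":0,"roll":0,"gripper":-0.57},{"tx":-0.12,"ty":0.005,"tz":0,"roll":0,"gripper":-0.57},{"tx":-0.16,"ty":0.005,"tz":0,"roll":0,"gripper":-0.57},{"tx":-0.2,"ty":0.005,"tz":0,"roll":0,"gripper":-0.57},{"tx":-0.24,"ty":0.005,"tz":0,"roll":0,"gripper":-0.57},{"tx":-0.28,"ty":0.005,"tz":0,"roll":0,"gripper":-0.57},{"tx":-0.3,"ty":0.005,"tz":0,"roll":0,"gripper":-0.57}]' ; python3 go.py 0 -187 112.5
python3 - <<'E'
from h import *
p,_=arm.camera("top"); q,_=arm.camera("side")
a=cv2.resize(p[130:230,150:310],(640,400),interpolation=2); b=cv2.resize(q[150:250,160:320],(640,400),interpolation=2)
cv2.imwrite("pics/c6.png",cv2.resize(np.hstack([a,b]),(800,250)))
E
```

```text
clock: 10.25
eef_pos: [0.5176, 0.2259, 0.1132]
eef_rot: [0.701, 0.714, 0.0, 0.0]
ft_force: [0.6, -0.0, -0.7]
width: 0.02
t 10.25 tray mm [-17.646  93.412] z 113.15473075020701 az err -0.20915430206299757 F [ 0.615 -0.01  -0.675] w 20.003773185080927
clock: 11.05
eef_pos: [0.5373, 0.1292, 0.1129]
eef_rot: [0.701, 0.714, 0.0, -0.0]
ft_force: [-1.0, 2.3, 2.2]
width: 0.0201
t 11.05 tray mm [-0.022 -3.726] z 112.91322673009678 az err -0.21886623723214793 F [-0.965  2.305  2.235] w 20.10155469495926
shares [-0.611  0.002  0.001] roll -0.003647770620535799
clock: 11.85
eef_pos: [0.5402, 0.0388, 0.1128]
eef_rot: [0.701, 0.713, -0.0, 0.0]
ft_force: [0.4, 1.7, 1.7]
width: 0.0198
t 11.85 tray mm [  0.794 -94.08 ] z 112.7790188992907 az err -0.24849052654381776 F [0.422 1.673 1.651] w 19.814657623396506
shares [-0.31  -0.001  0.001] roll -0.004141508775730296
```

View pics/c6.png

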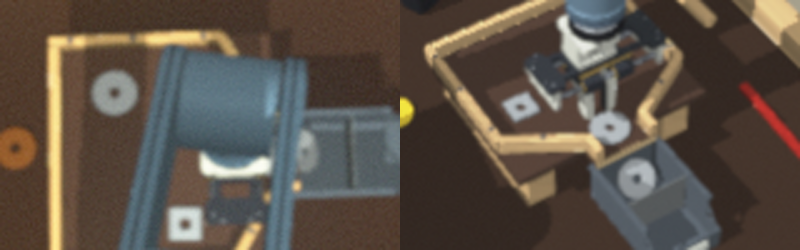

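The second washer is at the throat entrance (side crop (608,127)) and the first is in the slot. I push on, then lift, and head towards A at (86,58).

```bash
python3 -m pendant '[{"tx":-0.04,"ty":0,"tz":0,"roll":0,"gripper":-0.57},{"tx":-0.08,"ty":0,"tz":0,"roll":0,"gripper":-0.57},{"tx":-0.12,"ty":0,"tz":0,"roll":0,"gripper":-0.57},{"tx":-0.16,"ty":0,"tz":0,"roll":0,"gripper":-0.57},{"tx":-0.2,"ty":0,"tz":0,"roll":0,"gripper":-0.57},{"tx":-0.24,"ty":0,"tz":0,"roll":0,"gripper":-0.57},{"tx":-0.28,"ty":0,"tz":0,"roll":0,"gripper":-0.57},{"tx":-0.31,"ty":0,"tz":0,"roll":0,"gripper":-0.57}]' ; python3 go.py
python3 -m pendant '[{"tx":-0.01,"ty":0,"tz":0,"roll":0,"gripper":-0.57},{"tx":0.02,"ty":0,"tz":-0.05,"roll":0,"gripper":-0.57},{"tx":0.02,"ty":0,"tz":-0.19,"roll":0,"gripper":-0.57},{"tx":0.1,"ty":0,"tz":-0.19,"roll":0,"gripper":0.5},{"tx":0.25,"ty":0.08,"tz":-0.19,"roll":0,"gripper":0.61},{"tx":0.4,"ty":0.17,"tz":-0.19,"roll":0,"gripper":0.61},{"tx":0.55,"ty":0.25,"tz":-0.19,"roll":0,"gripper":0.61},{"tx":0.65,"ty":0.28,"tz":-0.19,"roll":0,"gripper":0.61}]'
python3 go.py 85 58 112.5
python3 - <<'E'
from h import *
p,_=arm.camera("top"); q,_=arm.camera("side")
a=cv2.resize(p[130:230,170:330],(640,400),interpolation=2); b=cv2.resize(q[150:250,160:320],(640,400),interpolation=2)
cv2.imwrite("pics/c7.png",cv2.resize(np.hstack([a,b]),(800,250)))
E
```

```text
clock: 12.75
eef_pos: [0.542, -0.0541, 0.1129]
eef_rot: [0.701, 0.713, -0.0, 0.0]
ft_force: [0.1, -0.7, -1.0]
width: 0.0202
t 12.75 tray mm [   0.529 -187.074] z 112.86091316365861 az err -0.23654348047271778 F [ 0.102 -0.691 -1.047] w 20.23132109391523
clock: 13.55
eef_pos: [0.6236, 0.1466, 0.1698]
eef_rot: [0.7, 0.714, 0.001, 0.0]
ft_force: [-0.1, -0.2, 1.1]
width: 0.0555
t 13.55 tray mm [86.592 11.767] z 169.77171897895565 az err -0.1485265630953725 F [-0.122 -0.237  1.08 ] w 55.542416164132945
shares [ 0.154 -0.006  0.191] roll -0.002475442718256208
```

View pics/c7.png

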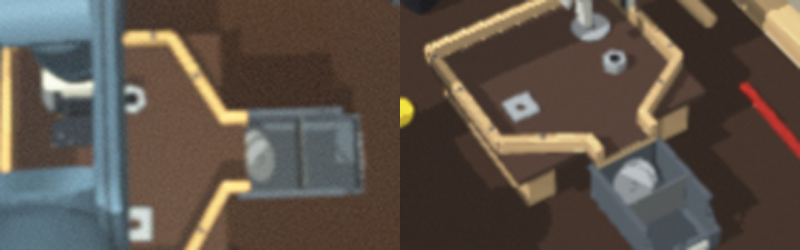

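Two washers are in the slot, and the square and nut are in place. Next I straddle A, with x biased to 82 mm to keep clear of the right rim.

```bash
python3 -m pendant '[{"tx":0.154,"ty":-0.015,"tz":0,"roll":0,"gripper":0.61},{"tx":0.154,"ty":-0.015,"tz":0,"roll":0,"gripper":0.61},{"tx":0.154,"ty":-0.015,"tz":0,"roll":0,"gripper":0.61},{"tx":0.154,"ty":-0.015,"tz":0.06,"roll":0,"gripper":0.61},{"tx":0.154,"ty":-0.015,"tz":0.1,"roll":0,"gripper":0.61},{"tx":0.154,"ty":-0.015,"tz":0.1,"roll":0,"gripper":0.61},{"tx":0.154,"ty":-0.015,"tz":0.1,"roll":0,"gripper":0.61}]'
python3 go.py 82 58 112.5
python3 - <<'E'
from h import *
q,_=arm.camera("side")
cv2.imwrite("pics/c8.png",cv2.resize(q[130:210,180:280],(600,480),interpolation=2))
E
```

```text
clock: 14.35
eef_pos: [0.6169, 0.1889, 0.1396]
eef_rot: [0.701, 0.713, -0.0, -0.0]
ft_force: [0.0, 0.3, 0.1]
width: 0.075
t 14.35 tray mm [80.795 54.218] z 139.61540092336256 az err -0.27236741160538624 F [0.041 0.269 0.145] w 75.03200786503567
shares [0.013 0.004 0.09 ] roll -0.004539456860089771
```

View pics/c8.png

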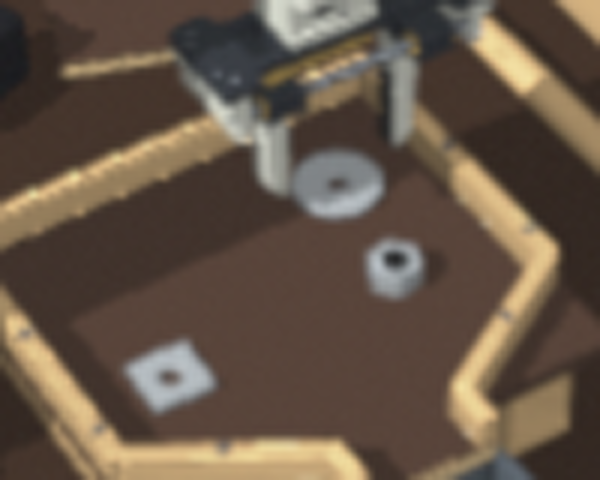

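The fingers straddle A evenly in the side view, and the right one clears the rim. I lower them.

```bash
python3 -m pendant '[{"tx":0.013,"ty":0.004,"tz":0.03,"roll":0,"gripper":0.61},{"tx":0.013,"ty":0.004,"tz":0.06,"roll":0,"gripper":0.61},{"tx":0.013,"ty":0.004,"tz":0.09,"roll":0,"gripper":0.61},{"tx":0.013,"ty":0.004,"tz":0.09,"roll":0,"gripper":0.61}]'
python3 go.py 6.5 58 112.5
```

```text
clock: 14.8
eef_pos: [0.6173, 0.1938, 0.1112]
eef_rot: [0.7, 0.714, -0.001, -0.001]
ft_force: [-0.4, 0.2, -0.1]
width: 0.0749
t 14.8 tray mm [81.393 59.167] z 111.16667830050534 az err -0.19426775301924604 F [-0.406  0.248 -0.085] w 74.8747344310706
shares [-0.005 -0.25  -0.004] roll -0.0032377958836541008
```

```bash
python3 -m pendant '[{"tx":0,"ty":-0.03,"tz":-0.003,"roll":0,"gripper":0.61},{"tx":0,"ty":-0.065,"tz":-0.004,"roll":0,"gripper":0.61},{"tx":0,"ty":-0.1,"tz":-0.004,"roll":0,"gripper":0.61},{"tx":0,"ty":-0.135,"tz":-0.004,"roll":0,"gripper":0.61},{"tx":0,"ty":-0.17,"tz":-0.004,"roll":0,"gripper":0.61},{"tx":0,"ty":-0.205,"tz":-0.004,"roll":0,"gripper":0.61},{"tx":0,"ty":-0.235,"tz":-0.004,"roll":0,"gripper":0.61},{"tx":0,"ty":-0.25,"tz":-0.004,"roll":0,"gripper":0.61}]'
python3 -m pendant '[{"tx":0,"ty":0,"tz":0,"roll":0,"gripper":0.61},{"tx":0,"ty":0.02,"tz":0,"roll":0,"gripper":0.61},{"tx":0,"ty":0.02,"tz":-0.1,"roll":0,"gripper":0.61},{"tx":0,"ty":0.02,"tz":-0.19,"roll":0,"gripper":0},{"tx":0.1,"ty":0.03,"tz":-0.19,"roll":0,"gripper":-0.57},{"tx":0.15,"ty":0.03,"tz":-0.19,"roll":0,"gripper":-0.57},{"tx":0.15,"ty":0.03,"tz":-0.19,"roll":0,"gripper":-0.57},{"tx":0.15,"ty":0.03,"tz":-0.19,"roll":0,"gripper":-0.57}]'
python3 go.py 15 101 112.5
python3 - <<'E'
from h import *
p,_=arm.camera("top"); q,_=arm.camera("side")
a=cv2.resize(p[130:230,150:310],(640,400),interpolation=2); b=cv2.resize(q[130:230,150:310],(640,400),interpolation=2)
cv2.imwrite("pics/c9.png",cv2.resize(np.hstack([a,b]),(800,250)))
E
```

```text
clock: 15.6
eef_pos: [0.5423, 0.1925, 0.1143]
eef_rot: [0.7, 0.714, 0.0, 0.0]
ft_force: [0.2, -0.1, -0.6]
width: 0.0749
clock: 16.4
eef_pos: [0.5506, 0.2374, 0.1699]
eef_rot: [0.7, 0.714, -0.001, -0.0]
ft_force: [0.5, -0.3, 0.4]
width: 0.0396
t 16.4 tray mm [ 15.669 104.188] z 169.86156856341566 az err -0.13021074071312366 F [ 0.538 -0.331  0.439] w 39.631332942524914
shares [-0.01  -0.002  0.191] roll -0.0021701790118853945
```

View pics/c9.png

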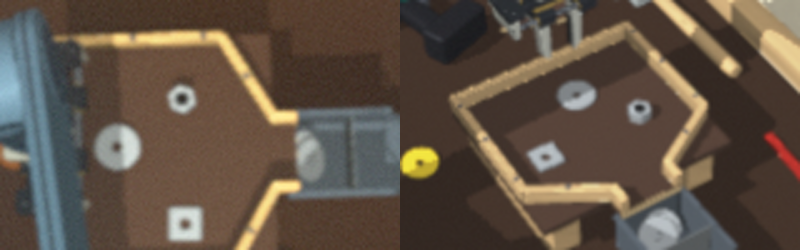

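A is at about (15, 58), clear ahead. My 12 pictures are used, so further checks will be numeric. I lower the fingers and push.

```bash
python3 -m pendant '[{"tx":0,"ty":0,"tz":0,"roll":0,"gripper":-0.57},{"tx":0,"ty":0,"tz":0,"roll":0,"gripper":-0.57},{"tx":0,"ty":0,"tz":0.06,"roll":0,"gripper":-0.57},{"tx":0,"ty":0,"tz":0.12,"roll":0,"gripper":-0.57},{"tx":0,"ty":0,"tz":0.16,"roll":0,"gripper":-0.57},{"tx":0,"ty":0,"tz":0.189,"roll":0,"gripper":-0.57},{"tx":0,"ty":0,"tz":0.189,"roll":0,"gripper":-0.57},{"tx":0,"ty":0,"tz":0.189,"roll":0,"gripper":-0.57}]'; python3 go.py
python3 -m pendant '[{"tx":-0.04,"ty":-0.005,"tz":0,"roll":0,"gripper":-0.57},{"tx":-0.08,"ty":-0.01,"tz":0,"roll":0,"gripper":-0.57},{"tx":-0.12,"ty":-0.015,"tz":0,"roll":0,"gripper":-0.57},{"tx":-0.16,"ty":-0.02,"tz":0,"roll":0,"gripper":-0.57},{"tx":-0.2,"ty":-0.025,"tz":0,"roll":0,"gripper":-0.57},{"tx":-0.24,"ty":-0.03,"tz":0,"roll":0,"gripper":-0.57},{"tx":-0.28,"ty":-0.035,"tz":0,"roll":0,"gripper":-0.57},{"tx":-0.32,"ty":-0.04,"tz":0,"roll":0,"gripper":-0.57}]' ; python3 go.py 0 -187 112.5
python3 -m pendant '[{"tx":-0.04,"ty":-0.005,"tz":0,"roll":0,"gripper":-0.57},{"tx":-0.08,"ty":-0.01,"tz":0,"roll":0,"gripper":-0.57},{"tx":-0.12,"ty":-0.012,"tz":0,"roll":0,"gripper":-0.57},{"tx":-0.16,"ty":-0.012,"tz":0,"roll":0,"gripper":-0.57},{"tx":-0.2,"ty":-0.012,"tz":0,"roll":0,"gripper":-0.57},{"tx":-0.24,"ty":-0.012,"tz":0,"roll":0,"gripper":-0.57},{"tx":-0.28,"ty":-0.012,"tz":0,"roll":0,"gripper":-0.57},{"tx":-0.3,"ty":-0.012,"tz":0,"roll":0,"gripper":-0.57}]' ; python3 go.py 0 -187 112.5
python3 - <<'E'
from tray import *
q,_=arm.camera("side")
for r in arm.regions_of("side","washer1_c"):
    ys,xs=np.nonzero(r['pixels']); print(round(r['p'],2),len(xs),toT(w("side",[[xs.mean(),ys.mean()]],.091))*1e3)
E
```

```text
clock: 17.3
eef_pos: [0.5515, 0.2376, 0.1147]
eef_rot: [0.701, 0.714, 0.0, 0.0]
ft_force: [-0.3, -0.3, 0.0]
width: 0.0202
t 17.3 tray mm [ 16.556 104.34 ] z 114.65200034272452 az err -0.20932856614592676 F [-0.272 -0.255  0.049] w 20.220524351922165
clock: 18.1
eef_pos: [0.541, 0.1404, 0.1145]
eef_rot: [0.701, 0.714, 0.0, 0.0]
ft_force: [0.2, 2.8, 2.4]
width: 0.0202
t 18.1 tray mm [3.859 7.415] z 114.47541685446159 az err -0.21633126255238633 F [0.208 2.772 2.445] w 20.21833602055418
shares [-0.648 -0.01   0.006] roll -0.003605521042539772
clock: 18.9
eef_pos: [0.5391, 0.0499, 0.1142]
eef_rot: [0.701, 0.713, -0.0, -0.0]
ft_force: [-0.2, 0.9, 0.9]
width: 0.0196
t 18.9 tray mm [ -0.071 -82.995] z 114.19944448402313 az err -0.2504604404434181 F [-0.17   0.948  0.867] w 19.630510663794386
shares [-0.347  0.002  0.006] roll -0.004174340674056968
0.43 62 [[  -4.78709627 -223.20540693]]
```

```bash
python3 - <<'E'
from tray import *
q,_=arm.camera("side")
for y in range(-70,-175,-8):
    u=pix("side",np.r_[toW([0.012,y/1e3]),.091])[0].round().astype(int); v=pix("side",np.r_[toW([-0.018,y/1e3]),.091])[0].round().astype(int)
    print(y,q[u[1],u[0]],q[v[1],v[0]])
E
```

```text
-70 [55 64 81] [146 156 161]
-78 [44 49 60] [163 174 175]
-86 [113 115 114] [101 110 120]
-94 [181 179 173] [121 123 128]
-102 [189 186 179] [189 186 180]
-110 [194 190 184] [192 189 182]
-118 [193 189 183] [193 189 183]
-126 [192 188 181] [194 191 184]
-134 [193 188 182] [194 190 183]
-142 [183 180 174] [108 107 106]
-150 [71 77 90] [57 61 71]
-158 [59 68 89] [43 52 65]
-166 [60 71 91] [44 51 65]
-174 [ 79 101 122] [ 74  97 113]
```

The washer spans y from about -90 to -145 ahead of the fingers and is centred. I finish the push, lower by 1.5 mm on the way, then lift and retreat.

```bash
python3 -m pendant '[{"tx":-0.04,"ty":0,"tz":0.005,"roll":0,"gripper":-0.57},{"tx":-0.08,"ty":0,"tz":0.005,"roll":0,"gripper":-0.57},{"tx":-0.12,"ty":0,"tz":0.005,"roll":0,"gripper":-0.57},{"tx":-0.16,"ty":0,"tz":0.005,"roll":0,"gripper":-0.57},{"tx":-0.2,"ty":0,"tz":0.005,"roll":0,"gripper":-0.57},{"tx":-0.24,"ty":0,"tz":0.005,"roll":0,"gripper":-0.57},{"tx":-0.28,"ty":0,"tz":0.005,"roll":0,"gripper":-0.57},{"tx":-0.32,"ty":0,"tz":0.005,"roll":0,"gripper":-0.57}]' ; python3 go.py
python3 -m pendant '[{"tx":-0.03,"ty":0,"tz":0,"roll":0,"gripper":-0.57},{"tx":-0.03,"ty":0,"tz":0,"roll":0,"gripper":-0.57},{"tx":0,"ty":0,"tz":0,"roll":0,"gripper":-0.57},{"tx":0.02,"ty":0,"tz":-0.1,"roll":0,"gripper":-0.57},{"tx":0.02,"ty":0,"tz":-0.25,"roll":0,"gripper":-0.57},{"tx":0.15,"ty":0,"tz":-0.3,"roll":0,"gripper":-0.57},{"tx":0.3,"ty":0,"tz":-0.3,"roll":0,"gripper":-0.57},{"tx":0.45,"ty":0,"tz":-0.3,"roll":0,"gripper":-0.57}]'
python3 -m pendant '[{"tx":0.16,"ty":0,"tz":0,"roll":0,"gripper":-0.57},{"tx":0.32,"ty":0,"tz":0,"roll":0,"gripper":-0.57},{"tx":0.5,"ty":0,"tz":0,"roll":0,"gripper":-0.57},{"tx":0.5,"ty":0,"tz":0,"roll":0,"gripper":-0.57},{"tx":0.5,"ty":0,"tz":0,"roll":0,"gripper":-0.57},{"tx":0.5,"ty":0,"tz":0,"roll":0,"gripper":-0.57}]'
python3 go.py
python3 - <<'E'
from tray import *
np.set_printoptions(precision=1,suppress=True)
K,D,o,M=cam("top"); p,d=arm.camera("top")
for n in("top","side"):
  arm.camera(n)
  for t,z in(("washer1_c",.05),("square_c",.09),("nut_c",.1)):
    for r in arm.regions_of(n,t):
      ys,xs=np.nonzero(r['pixels']); print(n,t,round(r['p'],2),len(xs),toT(w(n,[[xs.mean(),ys.mean()]],z))*1e3)
# depth heights (mm) and grey level in tray coords over throat+slot
vv,uu=np.mgrid[170:215,240:320]; q=cv2.undistortPoints(np.c_[uu.ravel(),vv.ravel()].astype(float).reshape(-1,1,2),K,D).reshape(-1,2)
zz=d[vv,uu].ravel(); P=o+(zz[:,None]*np.c_[q,-np.ones(len(q))]*[1,-1,1])@M.T; T=toT(P)*1e3; g=p[vv,uu].mean(-1).ravel()
for y in range(-120,-330,-10):
    print(y,[(int(P[k,2].mean()*1e3),int(g[k].mean())) if k.any() else None for x in(-40,-24,-8,8,24,40) for k in[(abs(T[:,0]-x)<8)&(abs(T[:,1]-y)<5)]])
E
```

```text
clock: 19.85
eef_pos: [0.5409, -0.046, 0.1128]
eef_rot: [0.701, 0.714, -0.0, 0.0]
ft_force: [0.1, 0.2, 0.4]
width: 0.0201
t 19.85 tray mm [  -0.397 -178.943] z 112.82432571186345 az err -0.21537730039021508 F [0.095 0.208 0.415] w 20.12983455193153
clock: 20.65
eef_pos: [0.5383, 0.0926, 0.2039]
eef_rot: [0.701, 0.713, 0.001, 0.001]
ft_force: [-0.5, -0.1, 0.3]
width: 0.0203
clock: 21.25
eef_pos: [0.5351, 0.2401, 0.2027]
eef_rot: [0.7, 0.714, -0.0, 0.0]
ft_force: [-0.5, -0.1, 0.6]
width: 0.0199
t 21.25 tray mm [  0.202 107.223] z 202.65667791893674 az err -0.16721241293230005 F [-0.454 -0.099  0.605] w 19.894251255849884
top square_c 0.55 203 [[ 229.7 -182.9]]
top nut_c 0.56 289 [[127.4 357.9]]
top nut_c 0.46 82 [[ 72.4 -29.9]]
side washer1_c 0.62 115 [[  -8.1 -211.7]]
side washer1_c 0.58 42 [[  18.2 -184.8]]
side square_c 0.65 102 [[-84.3 -30.9]]
side nut_c 0.39 40 [[ 71.2 -35.4]]
-120 [(86, 81), (85, 86), (85, 86), (85, 85), (86, 84), (85, 84)]
-130 [(86, 76), (86, 80), (84, 85), (85, 85), (85, 84), (86, 84)]
-140 [(95, 156), (84, 70), (85, 79), (85, 84), (85, 84), (93, 133)]
-150 [(
[... 473 characters left out ...]
, 100)]
-220 [(4, 97), (5, 103), (12, 126), (16, 132), (10, 119), (2, 104)]
-230 [(2, 97), (3, 93), (4, 96), (5, 98), (4, 95), (4, 105)]
-240 [(3, 95), (3, 91), (3, 92), (2, 92), (4, 90), (3, 99)]
-250 [(44, 93), (33, 84), (31, 84), (35, 85), (37, 89), (37, 92)]
-260 [(4, 101), (4, 98), (4, 98), (2, 96), (4, 95), (4, 108)]
-270 [(4, 100), (3, 94), (3, 92), (4, 93), (4, 92), (5, 108)]
-280 [(3, 98), (3, 91), (3, 92), (4, 92), (4, 92), (4, 108)]
-290 [(4, 98), (3, 91), (4, 92), (5, 93), (3, 92), (4, 109)]
-300 [(3, 98), (4, 92), (3, 99), (4, 102), (3, 98), (4, 108)]
-310 [(3, 93), (3, 92), (3, 100), (3, 114), (3, 122), (4, 121)]
-320 [(7, 90), (11, 84), (6, 94), (7, 111), (11, 112), (10, 108)]
```

```bash
python3 -c "
from bench import arm
print(arm.sign_off())"
```

```text
the job is handed in; nothing more can be done
None
```

I slid all three zinc washers, one at a time, through the throat and into the slot, with nothing gripped or lifted. The job was handed in at about 21.5 s of the 72 s allowed. I pushed the middle one straight out. The two side ones I first moved sideways, clear of the square washer and nut, then pushed out the same way.

**Last checks, by depth and networks:**
- The throat is empty, at floor level of about 85 mm.
- The slot holds a leaning stack that tops out at about 53 mm, below the lip.
- The front compartment reads its bare floor of about 3 mm.
- The square washer and nut are where they were, to within a few mm.
- Force readings at the end of each move stayed under 5 N.

**Disagreements and limits:**
- The third washer's drop was not viewed, as the picture allowance was used up. It is inferred from the empty throat and the higher stack.
- The side-camera network found only two washer regions in the slot, and the top-camera network found none. Overlapping washers would explain the side result.
- The top-camera network also gave two false hits well outside the tray, one as the square and one as a nut. It missed the real square, which the side camera confirmed.

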